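Refit and close the shutter of a light-tight test chamber

ROBOT

A 6-joint arm with a two-finger parallel gripper is mounted at the origin on the work surface. World frame = base frame: x ahead of the robot, y to its left, z up, the work surface at z = 0. Lengths are in m, angles in degrees, forces in N, time in s.
With the tool pointing down it reaches from about 0.375 to 0.9 m from the base axis. Payload 3.1 kg.
Tool frame: the origin (TCP) lies between the finger pads; the fingertips stand 11 mm ahead of it and the grasp point (between the pads) lies 8 mm behind it (tcp_to_tips is the distance from the TCP to the fingertips, in m); y points along the fingers, z is the direction in which the jaws open and shut, and the axes are right-handed (so a half turn about y gives the same grasp; the last joint's range is limited). The gripper opens to 85 mm and grips with 20 to 120 N. Pads are 22 mm wide; open, the fingers measure 114 mm over their backs; the gripper's body (76 mm by 85 mm) begins 54 mm behind the grasp point. The pads swing forward as they close: fully open they stand 13 mm farther back than shut.
Start: joints at [59.788, 30.224, 82.088, -0, 67.689, -10.227], TCP at [0.214, 0.587, 0.242] pointing down, gripper open.
Joint ranges: [-176.69, 176.69], [-43.24, 126.21], [12.49, 139.97], [-82, 262], [0, 151.66], [-163.58, 163.58]. Speed limits (degrees/s): [159.86, 159.86, 180, 180, 180, 180].

INTERFACE

Orientations are given as [roll, pitch, yaw] about the fixed x, y, z axes, in that order (R = Rz(yaw) Ry(pitch) Rx(roll)).
In Python, from cell import read_state, snapshot, calibration, close_job, tcp_to_tips gives the robot as it stands. The module is installed in compiled form; this text tells all that it offers.
- The arm moves only by the tool apply_moves, never from a script. Its argument "targets" is a list of rows, each an object with "translation": the shift along the tool's x, y, z in m, a list of three; "spin": the turn about the tool's y in degrees; "grip": the finger opening in m, from 0 to 0.0854. In form: [{"translation": [dx, dy, dz], "spin": spin, "grip": grip}, ...]. A call has exactly 10 rows; each row shifts and turns the commanded pose from where the row before left it, along the tool's axes as they then stand; what a row does not reach is not made up. A row lasts 1/10 s, in which the tool goes at most 50 mm and 8.59 degrees, less where a joint would pass 70% of its speed; a pose out of reach is approached as far as the arm can. A call is refused whole if a number of a shift passes 0.05 or a number of a turn 8.59, either way. A call with a gripper value outside its range is refused whole. The fingers move at their own pace and stop on an object; "grip_force" is the grip in N (left out, the last holds). Time passes only in rows, so rows that do not move let the fingers close, or fill a call up. It gives the time, the measured TCP pose, the force and the opening at its end, in the units of the state.
- read_state(): the state, without advancing time (a new reading comes with each control period).
- snapshot(name): name is "side" or "top" or "wrist"; returns the picture (384x512x3 uint8, blue, green, red); there is no depth.
- calibration(name): a dict with "fx", "fy", "cx", "cy" (pixels), "view" (4x4, takes a point from world to camera coordinates). Camera axes: x right, y up, looking along -z (the intrinsics and any distortion apply to the point x, -y, -z); pixel columns grow to the right and rows downward; lengths in m; the calibration is good to about 2 mm. The wrist camera is an equidistant fisheye: a pixel r from the principal point sees the ray r / f radians off the axis. A picture is of the moment at which its call begins: read the wrist's pose just before it. calibration takes no time and is no camera call; for the wrist camera it gives the pose at the moment of the call.
- close_job(): hands the job in, once; it reports no verdict.
The state is a dict: "clock": time; "qpos": joint angles; "qvel": joint speeds; "joint_torque": joint torques, N m; "eef_pos": TCP position; "ee_rot": TCP orientation; "wrist_force": force on the tool from outside, world axes, zero at the start; "torque": the same for the moment, N m; "opening": opening from 0.0 (shut) to 1.0 (fully open).
Only numpy, scipy, OpenCV 4.12 (cv2) and the standard library are available. Lean on these libraries where they do the work, as an engineer would, in place of code of your own. Each camera call takes 0.05 s, during which the arm holds its last target. There are 200 camera calls.

TASK

The shutter plate of the light-tight test chamber has been taken out and lies on the bench: lay it, studs up, in the open end of its track and slide it under the cover, fully home and square against the stop, so that it closes the window. The track drags and the plate binds as soon as one end runs ahead, so it is best worked in by its two studs, a little at each end in turn; never force it while it is bound askew. Leave the other things on the bench where they are.

Things in the scene. Friction and masses are not known exactly. Their poses are not given: they have to be found in the camera images.
- chamber: Low white box, 240 (x, along the track) x 226 (y) x 89 mm high, fixed. Origin: centre of its underside; +x = way the shutter slides in, z up. Two runners 70 mm above the bench, 196 mm between side cheeks (top 89; flared lead-in to 101 mm beside the tray). Cover from x 0 to 120: top 89, underside 82 mm up, a glass window, and an open slot over y 64 to 92 mm on each side for the studs. Stop face at x 90.
- tray (a point): Middle of the open end of the track (tray, x -120 to 0 in the chamber's frame), 65 mm before the cover's near edge, on the runners' top (70 mm above the bench). The shutter can be laid down here: its centre here leaves 33 mm to the cover. The near end of the tray is open. Axes as the chamber's.
- home (a point): Where the middle of the shutter's underside lies when it is fully home against the stop, under the window: 123 mm further along +x than tray, same height. Axes as the chamber's: x = sliding direction, y across the track.
- shutter_mid (a point): Centre of the loose bare-aluminium shutter plate, half-way up: 64 (x) x 190 (y) x 10 mm thick, about 0.34 kg, lying flat on the bench, studs up. y = its long way, which lies across the track; x = its short way, along the track; z up. Either end may go to either side. 3 mm play at each end: it binds by friction at about 0.11 rad of skew when pushed at one end only (free again from the other).
- stud_a (a point): Point 13 mm above the plate's top on the axis of the round upright steel stud, a free-turning sleeve (14 mm across, up to 25 mm above the plate), near the plate's +y end: 78 mm from the plate's centre, mid-way along its short side. It runs in the cover's slot and stands about 16 mm above the cover. Sliding drag is a few N when the plate is not bound.
- stud_b (a point): Same point on the other stud, 78 mm from the plate's centre toward its -y end. A bound plate bears a push of some 15 N; 25 N or more on it counts as forcing.
- multimeter: Bystander: hand multimeter, 190 x 92 x 44 mm, lying face up. Origin: centre of its underside.
- preamp: Bystander: black amplifier case, 120 x 75 x 36 mm, with three brass connectors. Origin: centre of its underside.
- wire_spool: Bystander: upright spool of copper wire, 68 mm across, 50 mm high. Origin: centre of its underside.
- screwdriver: Bystander: screwdriver, 160 mm long, lying on the bench between the chamber and what lies left of it. Origin: under its middle.
- mug: Bystander: white mug, 80 mm across, 92 mm high. Origin: centre of its underside.
- carton: Bystander: small carton, 90 x 52 x 22 mm. Origin: centre of its underside.
There are look-alikes about, which are no part of the job. Of the things that look like the part that bears shutter_mid, the smaller one is meant.

How it is judged:
By the outcome, as a careful person would: the job done as asked, in the order asked, and still so for the second after the job is handed in, with the robot touching nothing.
It also fails if it takes over 72 s, if anything falls off the work surface, if the arm or the gripper's body presses on something with over 40 N, if the wrist force passes 120 N, or if a joint passes its speed limit or range.

## Working session

There is one attempt and no reset: what is moved stays moved. The work goes in short steps, Python scripts to look and compute and a tool call to move; the robot and the scene stay as the last step left them, time stands still between calls to the robot, and variables do not carry over. Pictures are saved under pics/ and viewed, about 8 in all and at most 12, crops included, and the job is handed in when it is done.

Besides the shell and the picture viewer there is one more tool, called after "Call:" as name(argument=value, ...) on one line, values as JSON. apply_moves: Moves the arm, as the interface text tells. Its arguments: {"type":"object","properties":{"targets":{"type":"array","items":{"type":"object","properties":{"translation":{"type":"array","items":{"type":"number"}},"spin":{"type":"number"},"grip":{"type":"number"}}}},"grip_force":{"type":"number"}},"required":["targets"]}

```bash
mkdir -p pics; ls; cat > h.py <<'E'
import numpy as np, cv2
from cell import *
def pix2plane(name,u,v,z,cal=None):
    c=cal or calibration(name); V=np.array(c["view"]); 
    x=(u-c["cx"])/c["fx"]; y=(v-c["cy"])/c["fy"]
    if name=="wrist":
        r=np.hypot(x,y); s=np.sinc(r/np.pi) ; d=np.array([x*s,-y*s,-np.cos(r)])
    else: d=np.array([x,-y,-1.])
    R=V[:3,:3]; o=-R.T@V[:3,3]; d=R.T@d
    return o+d*(z-o[2])/d[2]
def proj(name,p,cal=None):
    c=cal or calibration(name); V=np.array(c["view"]); q=V[:3,:3]@np.array(p)+V[:3,3]
    x,y,z=q[0],-q[1],-q[2]
    if name=="wrist":
        t=np.arctan2(np.hypot(x,y),z); k=t/max(np.hypot(x,y),1e-9); return c["cx"]+c["fx"]*x*k, c["cy"]+c["fy"]*y*k
    return c["cx"]+c["fx"]*x/z, c["cy"]+c["fy"]*y/z
E
python3 - <<'E'
from h import *
s=read_state(); print(s); print(tcp_to_tips)
for n in ("top","side","wrist"):
    c=calibration(n); print(n,{k:(np.round(v,3).tolist()) for k,v in c.items()})
    im=snapshot(n); cv2.imwrite(f"pics/{n}0.png",im)
    
E
```

```text
pics
{'clock': 0.0, 'qpos': array([ 5.97899960e+01,  3.02795030e+01,  8.21579514e+01, -1.33893346e-03,
        6.76895975e+01, -1.02277061e+01]), 'qvel': array([-0.05280089,  0.10910174,  0.09780205, -0.05865308, -0.04647596,
       -0.04480185]), 'joint_torque': array([ 6.89893932e-05, -4.42344582e+01, -1.78029585e+01, -6.74224589e-05,
        8.27897253e-03, -4.95997110e-07]), 'eef_pos': array([0.21320109, 0.58675781, 0.24131916]), 'ee_rot': array([-9.01252528e+01,  2.13414953e-02, -1.99818116e+01]), 'wrist_force': array([-0.74705782,  0.85398378, -0.31645856]), 'torque': array([-0.00701519,  0.00170707,  0.03265029]), 'opening': 0.9966376838707636}
0.011
top {'fx': 407.911, 'fy': 407.911, 'cx': 259.98, 'cy': 190.355, 'view': [[-0.004, -1.0, -0.004, 0.026], [0.996, -0.004, 0.085, -0.495], [-0.085, -0.003, 0.996, -1.259], [0.0, 0.0, 0.0, 1.0]]}
side {'fx': 349.188, 'fy': 349.188, 'cx': 251.569, 'cy': 190.406, 'view': [[0.952, -0.305, 0.011, -0.447], [0.187, 0.609, 0.771, -0.177], [-0.242, -0.732, 0.637, -0.94], [0.0, 0.0, 0.0, 1.0]]}
wrist {'fx': 297.319, 'fy': 297.319, 'cx': 252.474, 'cy': 192.288, 'view': [[0.342, 0.94, -0.001, -0.624], [-0.895, 0.325, -0.306, 0.04], [-0.287, 0.106, 0.952, -0.38], [0.0, 0.0, 0.0, 1.0]]}
```

View pics/top0.png

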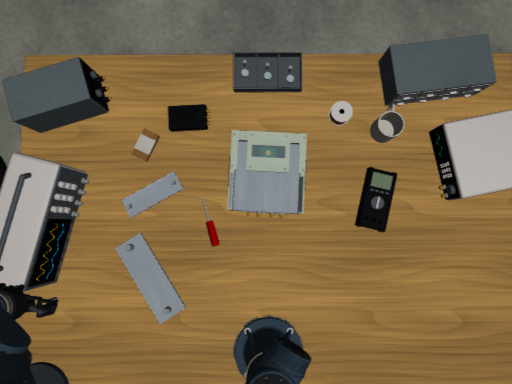

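View pics/side0.png

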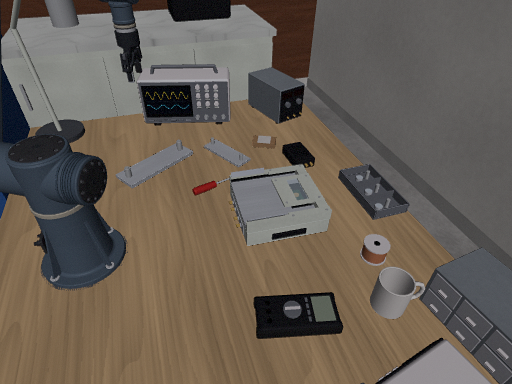

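The smaller plate is at about (152,194) in the top view, the larger look-alike at (150,277), and the chamber at (268,172) with its open end toward the robot. I'll enlarge the first and last.

```bash
python3 - <<'E'
from h import *
im=cv2.imread("pics/top0.png")[120:225,112:317]
im=cv2.resize(im,None,fx=3.9,fy=3.9,interpolation=cv2.INTER_CUBIC); cv2.imwrite("pics/crop.png",im)
E
```

```text
(no output)
```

View pics/crop.png

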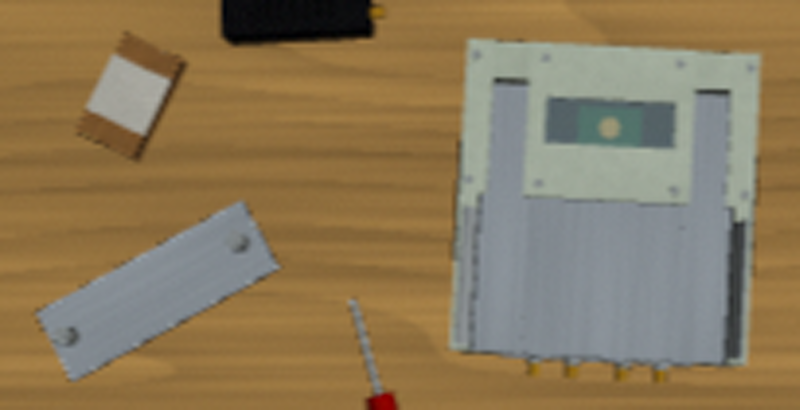

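```bash
python3 - <<'E'
from h import *
c=calibration("top")
f=lambda u,v,z: pix2plane("top",u/3.9+112-.37,v/3.9+120-.37,z,c)[:2]
P=np.array([f(*p,.010) for p in [(240,202),(279,267),(73,381),(37,312)]]);print(P.round(4).tolist(),P.mean(0))
d=P[0]+P[1]-P[2]-P[3];print("plate yaw of long",np.degrees(np.arctan2(d[1],d[0])),np.linalg.norm(d)/2,np.linalg.norm(P[0]+P[3]-P[1]-P[2])/2)
S=[f(*p,.035) for p in [(241,241),(69,334)]];print("studs",S)
C=np.array([f(*p,.089) for p in [(468,39),(760,54),(745,365),(450,350)]]);print(C.round(4).tolist(),C.mean(0))
d=C[0]+C[1]-C[2]-C[3];print("chamber yaw",np.degrees(np.arctan2(d[1],d[0])),np.linalg.norm(d)/2,np.linalg.norm(C[0]-C[1]),np.linalg.norm(C[2]-C[3]))
w=C[0]-C[1];print(np.degrees(np.arctan2(-w[0],w[1])))
W=[f(*p,.089) for p in [(526,199),(690,205)]];print("cover edge",W)
# wrist frame axes
from scipy.spatial.transform import Rotation as R
s=read_state(); print(R.from_euler('xyz',s['ee_rot'],degrees=True).as_matrix().round(3))
E
```

```text
[[0.5575, 0.3003], [0.5042, 0.2678], [0.4123, 0.4332], [0.4683, 0.4638]] [0.48558929 0.36627097]
plate yaw of long -61.16891894057892 0.1877660494897383 0.06310206769831271
studs [array([0.52285642, 0.29357364]), array([0.44911125, 0.42926762])]
[[0.6731, 0.1088], [0.6603, -0.1164], [0.421, -0.1018], [0.4332, 0.1219]] [0.54690215 0.00310021]
chamber yaw -3.3046405844963753 0.24005015148129877 0.2255047999288281 0.22405875728974503
-3.2454714960990043
cover edge [array([0.54846548, 0.0640814 ]), array([ 0.54332431, -0.06133074])]
[[ 0.94  -0.001  0.342]
 [-0.342 -0.001  0.94 ]
 [-0.    -1.    -0.002]]
```

View pics/wrist0.png

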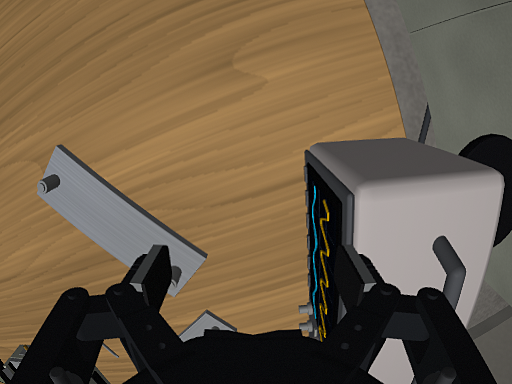

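The plate lies at (0.486, 0.366) with its long axis at -61°, the chamber at (0.547, 0.003) with yaw about -3.3°. The wrist view shows the oscilloscope under the right finger, so I'll stay high until I've moved away from it.

Call:
apply_moves(targets=[{"translation":[0,0,0],"spin":8.24,"grip":0.0854},{"translation":[0,0,0],"spin":8.24,"grip":0.0854},{"translation":[0,0,0],"spin":8.24,"grip":0.0854},{"translation":[0,0,0],"spin":8.24,"grip":0.0854},{"translation":[0,0,0],"spin":8.24,"grip":0.0854},{"translation":[0.04,0,0.016],"spin":0,"grip":0.0854},{"translation":[0.04,0,0.016],"spin":0,"grip":0.0854},{"translation":[0.04,0,0.016],"spin":0,"grip":0.0854},{"translation":[0.04,0,0.016],"spin":0,"grip":0.0854},{"translation":[0.04,0,0.016],"spin":0,"grip":0.0854}])

```text
clock: 1.15
eef_pos: [0.381, 0.4494, 0.2421]
ee_rot: [-90.0, -0.0, -61.2]
wrist_force: [1.6, 1.4, -0.5]
opening: 0.999
```

Call:
apply_moves(targets=[{"translation":[0.04,0.02,0.017],"spin":0,"grip":0.0854},{"translation":[0.04,0.02,0.017],"spin":0,"grip":0.0854},{"translation":[0.04,0.03,0.017],"spin":0,"grip":0.0854},{"translation":[0.004,0.03,0],"spin":0,"grip":0.0854},{"translation":[0,0,0],"spin":0,"grip":0.0854},{"translation":[0,0,0],"spin":0,"grip":0.0854},{"translation":[0,0,0],"spin":0,"grip":0.0854},{"translation":[0,0,0],"spin":0,"grip":0.0854},{"translation":[0,0,0],"spin":0,"grip":0.0854},{"translation":[0,0,0],"spin":0,"grip":0.0854}])

```text
clock: 2.15
eef_pos: [0.4826, 0.3687, 0.1449]
ee_rot: [-89.9, -0.0, -61.1]
wrist_force: [-0.5, -0.2, -0.8]
opening: 0.999
```

```bash
python3 - <<'E'
from h import *
s=read_state();print(s['clock'],s['eef_pos'],s['ee_rot'])
c=calibration("wrist");im=snapshot("wrist");np.save("c1.npy",c,allow_pickle=True)
cv2.imwrite("pics/w1.png",cv2.resize(im,None,fx=1.5,fy=1.5))
# predicted plate corners in the 1.5x image
for p in [[0.5575,0.3003,.01],[0.5042,0.2678,.01],[0.4123,0.4332,.01],[0.4683,0.4638,.01],[0.5229,.2936,.035],[.4491,.4293,.035]]: print(np.array(proj("wrist",p,c))*1.5)
E
```

```text
2.15 [0.48263139 0.3687466  0.14490748] [-8.99036419e+01 -3.22001270e-03 -6.11225133e+01]
[424.02845863 406.65182509]
[336.08513545 410.00025457]
[326.21947997 129.12777149]
[434.51514468 129.62759704]
[376.56500469 414.07219126]
[377.77148352 165.21233001]
```

View pics/w1.png

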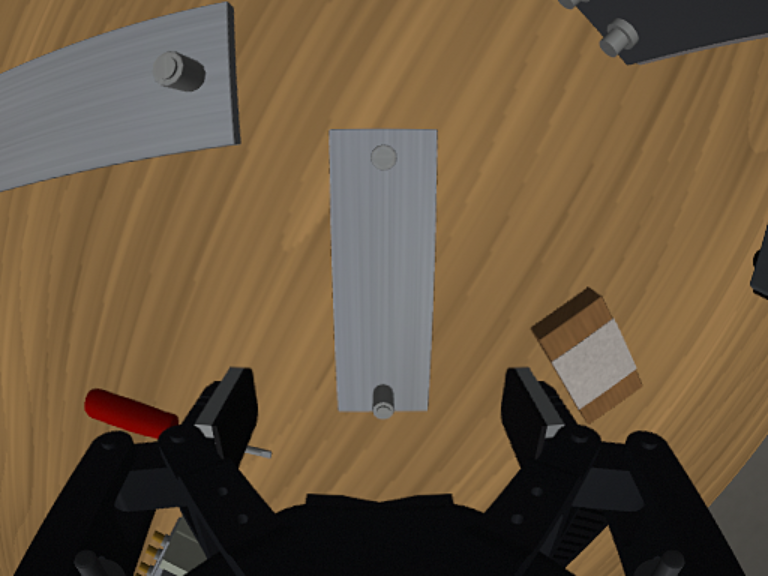

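The plate is centred between the fingers: corners at (330,129), (437,129), (429,411), (338,411), with studs at (383,157) and (383,408). That is within about 3 px of the prediction.

```bash
python3 - <<'E'
from h import *
c=np.load("c1.npy",allow_pickle=True).item()
g=lambda u,v,z:pix2plane("wrist",u/1.5-.17,v/1.5-.17,z,c)[:2]
P=np.array([g(*p,.01) for p in [(330,129),(437,129),(429,411),(338,411)]]);m=P.mean(0)
S=np.array([g(383,157,.035),g(383,409,.035)]);print(S,S.mean(0))
d=P[2]+P[3]-P[0]-P[1];h=np.degrees(np.arctan2(d[1],d[0]));print(P.round(4),m,h,np.linalg.norm(d)/2,np.linalg.norm(P[0]-P[1]))
a=np.radians(28.9); e=m-np.array([.4826,.3687]); print("dz",e@[np.cos(a),np.sin(a)],"dx",e@[np.sin(a),-np.cos(a)])
E
```

```text
[[0.44921022 0.43461049]
 [0.52436989 0.2991557 ]] [0.48679006 0.36688309]
[[0.414  0.4344]
 [0.4692 0.4649]
 [0.5624 0.2989]
 [0.5055 0.2678]] [0.48777538 0.36649532] -60.96603555152894 0.19021777265437081 0.06304512420135598
dz 0.003465381903973407 dx 0.004431285398874301
```

```bash
python3 - <<'E'
from h import *
from scipy.spatial.transform import Rotation as R
c=np.load("c1.npy",allow_pickle=True).item()
T=R.from_euler('xyz',[-89.9,0,-61.12],degrees=True).as_matrix();p=np.array([.48263,.36875,.14491])
for x in(-.011,.011):
  for z in(-.0427,.0427,.055):
    print(x,z,[(t,np.round(np.array(proj("wrist",p+T@[x,t,z],c))*1.5).tolist()) for t in(-.02,-.01,-.002,.005,.011)])
E
```

```text
-0.011 -0.0427 [(-0.02, [236.0, 386.0]), (-0.01, [245.0, 370.0]), (-0.002, [251.0, 359.0]), (0.005, [256.0, 350.0]), (0.011, [260.0, 343.0])]
-0.011 0.0427 [(-0.02, [521.0, 385.0]), (-0.01, [512.0, 370.0]), (-0.002, [506.0, 359.0]), (0.005, [501.0, 350.0]), (0.011, [497.0, 343.0])]
-0.011 0.055 [(-0.02, [558.0, 383.0]), (-0.01, [547.0, 368.0]), (-0.002, [540.0, 358.0]), (0.005, [533.0, 349.0]), (0.011, [528.0, 342.0])]
0.011 -0.0427 [(-0.02, [246.0, 444.0]), (-0.01, [253.0, 426.0]), (-0.002, [259.0, 414.0]), (0.005, [263.0, 403.0]), (0.011, [266.0, 395.0])]
0.011 0.0427 [(-0.02, [511.0, 444.0]), (-0.01, [504.0, 426.0]), (-0.002, [498.0, 413.0]), (0.005, [494.0, 403.0]), (0.011, [490.0, 395.0])]
0.011 0.055 [(-0.02, [546.0, 441.0]), (-0.01, [537.0, 424.0]), (-0.002, [531.0, 412.0]), (0.005, [525.0, 401.0]), (0.011, [521.0, 393.0])]
```

Call:
apply_moves(targets=[{"translation":[0.004,0.03,0.0025],"spin":0,"grip":0.0854},{"translation":[0,0.04,0],"spin":0,"grip":0.0854},{"translation":[0,0.035,0],"spin":0,"grip":0.0854},{"translation":[0,0.02,0],"spin":0,"grip":0.0854},{"translation":[0,0.01,0],"spin":0,"grip":0.0854},{"translation":[0,0.004,0],"spin":0,"grip":0.0854},{"translation":[0,0,0],"spin":0,"grip":0.06},{"translation":[0,0,0],"spin":0,"grip":0.06},{"translation":[0,0,0],"spin":0,"grip":0.06},{"translation":[0,0,0],"spin":0,"grip":0.06}], grip_force=50)

```text
clock: 3.2
eef_pos: [0.4876, 0.3662, 0.0065]
ee_rot: [-89.9, -0.0, -61.2]
wrist_force: [-0.0, -0.3, 5.2]
opening: 0.733
```

Call:
apply_moves(targets=[{"translation":[0,0,0],"spin":0,"grip":0.055},{"translation":[0,-0.01,0],"spin":0,"grip":0.055},{"translation":[0,-0.02,0],"spin":0,"grip":0.055},{"translation":[0,-0.03,0],"spin":0,"grip":0.055},{"translation":[0,-0.03,0],"spin":0,"grip":0.055},{"translation":[0,-0.03,0],"spin":0,"grip":0.055},{"translation":[0,-0.02,0],"spin":0,"grip":0.055},{"translation":[0,-0.01,0],"spin":0,"grip":0.055},{"translation":[0,0,0],"spin":0,"grip":0.055},{"translation":[0,0,0],"spin":0,"grip":0.055}])

```text
clock: 4.2
eef_pos: [0.4859, 0.3652, 0.1539]
ee_rot: [-90.1, 0.0, -61.2]
wrist_force: [-0.2, 0.2, -4.3]
opening: 0.732
```

```bash
python3 - <<'E'
from h import *
s=read_state();print(s)
c=calibration("wrist");im=snapshot("wrist");np.save("c2.npy",c,allow_pickle=True)
cv2.imwrite("pics/w2.png",cv2.resize(im,None,fx=1.5,fy=1.5))
E
```

```text
{'clock': 4.2, 'qpos': array([ 2.64115510e+01,  3.52142438e+01,  8.90918004e+01, -1.10251604e-03,
        5.58291156e+01, -2.39984787e+00]), 'qvel': array([-0.08115273,  1.11355643,  0.47270481,  0.0604638 ,  0.18205853,
       -0.02011143]), 'joint_torque': array([ 1.53104716e-02, -4.85381913e+01, -1.62016082e+01,  5.83974048e-03,
       -4.27231262e-02,  1.51461945e-04]), 'eef_pos': array([0.48588602, 0.36524914, 0.1538794 ]), 'ee_rot': array([-9.01350795e+01,  4.74962260e-03, -6.11879864e+01]), 'wrist_force': array([-0.18785363,  0.23586369, -4.25769912]), 'torque': array([ 0.02277381,  0.03901676, -0.03160051]), 'opening': 0.7319516970627318}
```

View pics/w2.png

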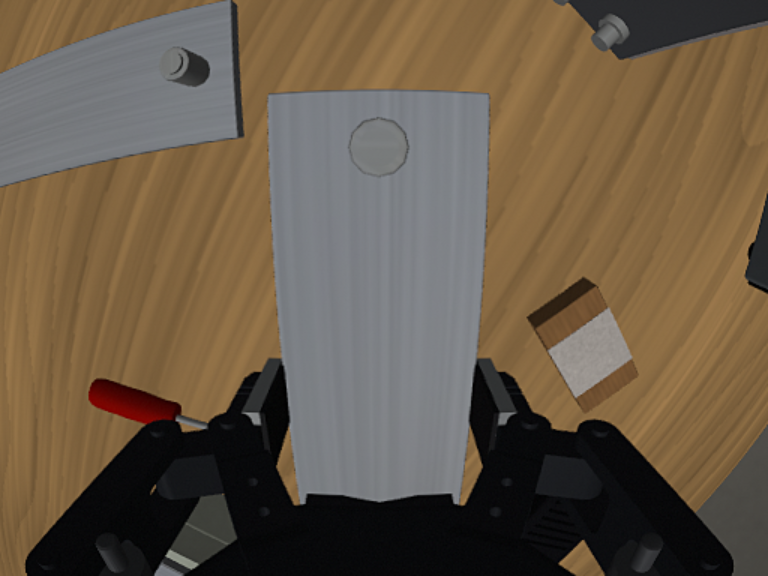

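Plate is held level and centred; the visible stud is at (379,147).

```bash
python3 - <<'E'
from h import *
c=np.load("c2.npy",allow_pickle=True).item()
g=lambda u,v,z:pix2plane("wrist",u/1.5-.17,v/1.5-.17,z,c)[:2]
a=np.radians(28.8);Z=np.array([np.cos(a),np.sin(a)]);X=np.array([Z[1],-Z[0]])
p=np.array([.48589,.36525])
s=g(379,147,.1824)-p;e=(g(268,94,.1574)+g(489,94,.1574))/2-p
print("stud x,z",s@X,s@Z,"edge",e@X,e@Z)
b=np.radians(-3.3);Z=np.array([np.cos(b),np.sin(b)]);X=np.array([Z[1],-Z[0]])
t=np.array([.4801,.0070])-p;print("move x,z",t@X,t@Z)
E
```

```text
stud x,z -0.07823797572220494 0.00013387094664736647 edge -0.09492446678498971 -6.512673138110767e-05
move x,z 0.35798925151807154 0.014841913540069793
```

Call:
apply_moves(targets=[{"translation":[0,0,0],"spin":8.0,"grip":0.055},{"translation":[0,0,0],"spin":8.0,"grip":0.055},{"translation":[0,0,0],"spin":8.0,"grip":0.055},{"translation":[0,0,0],"spin":8.1,"grip":0.055},{"translation":[0.04,0,0.002],"spin":0,"grip":0.055},{"translation":[0.04,0,0.002],"spin":0,"grip":0.055},{"translation":[0.04,0,0.002],"spin":0,"grip":0.055},{"translation":[0.04,0,0.002],"spin":0,"grip":0.055},{"translation":[0.04,0,0.002],"spin":0,"grip":0.055},{"translation":[0.04,0,0.002],"spin":0,"grip":0.055}])

```text
clock: 5.25
eef_pos: [0.484, 0.1239, 0.1537]
ee_rot: [-90.2, -0.0, -93.3]
wrist_force: [1.2, -0.5, -5.1]
opening: 0.728
```

Call:
apply_moves(targets=[{"translation":[0.04,0,0.002],"spin":0,"grip":0.055},{"translation":[0.04,0,0.001],"spin":0,"grip":0.055},{"translation":[0.03,0,0],"spin":0,"grip":0.055},{"translation":[0.008,0,0],"spin":0,"grip":0.055},{"translation":[0,0,0],"spin":0,"grip":0.055},{"translation":[0,0,0],"spin":0,"grip":0.055},{"translation":[0,0,0],"spin":0,"grip":0.055},{"translation":[0,0,0],"spin":0,"grip":0.055},{"translation":[0,0,0],"spin":0,"grip":0.055},{"translation":[0,0,0],"spin":0,"grip":0.055}])

```text
clock: 6.25
eef_pos: [0.4813, 0.0081, 0.155]
ee_rot: [-90.0, 0.0, -93.2]
wrist_force: [0.4, 0.1, -4.4]
opening: 0.73
```

```bash
python3 - <<'E'
from h import *
s=read_state();print(s['clock'],s['eef_pos'],s['ee_rot'],s['qpos'])
c=calibration("wrist");im=snapshot("wrist");np.save("c3.npy",c,allow_pickle=True)
im=cv2.resize(im,None,fx=1.5,fy=1.5)
cv2.imwrite("pics/w3.png",im)
ct=np.array([.547,.0031]);b=np.radians(-3.3);ex=np.array([np.cos(b),np.sin(b)]);ey=np.array([-ex[1],ex[0]])
for n,x,y,z in[("nearleft",-.12,.113,.089),("farleft",.12,.113,.089),("cheek in near",-.12,.098,.089),("cover edge@cheek",0,.098,.089),("slot end",.1,.092,.089)]:
  q=ct+x*ex+y*ey; print(n,np.round(np.array(proj("wrist",[*q,z],c))*1.5))
E
```

```text
6.25 [0.4812607  0.00806889 0.15495092] [-8.99964386e+01  3.36293234e-04 -9.32217867e+01] [-1.23731027e+01  2.72699168e+01  1.07307613e+02  1.26137416e-03
  4.54190075e+01 -9.15220131e+00]
nearleft [256.  79.]
farleft [722. 117.]
cheek in near [256. 111.]
cover edge@cheek [524. 113.]
slot end [695. 149.]
```

View pics/w3.png

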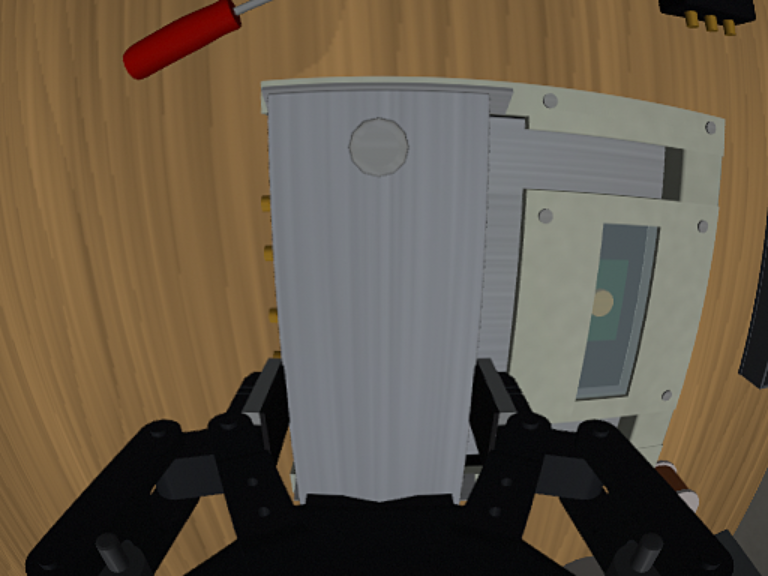

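The view agrees with the model: chamber near-left corner (262,80), far-left (723,118), cover edge (528,120). I'll lower with a 1.5 mm shift toward -y.

Call:
apply_moves(targets=[{"translation":[0.0015,0.02,0],"spin":0,"grip":0.055},{"translation":[0,0.02,0],"spin":0,"grip":0.055},{"translation":[0,0.01,0],"spin":0,"grip":0.055},{"translation":[0,0.008,0],"spin":0,"grip":0.055},{"translation":[0,0.006,0],"spin":0,"grip":0.055},{"translation":[0,0.005,0],"spin":0,"grip":0.055},{"translation":[0,0.004,0],"spin":0,"grip":0.055},{"translation":[0,0.002,0],"spin":0,"grip":0.055},{"translation":[0,0,0],"spin":0,"grip":0.055},{"translation":[0,0,0],"spin":0,"grip":0.055}])

```text
clock: 7.3
eef_pos: [0.4813, 0.0059, 0.0801]
ee_rot: [-90.0, -0.0, -93.3]
wrist_force: [-0.6, -0.6, -5.2]
opening: 0.728
```

Call:
apply_moves(targets=[{"translation":[0,0.001,0],"spin":0,"grip":0.055},{"translation":[0,0.001,0],"spin":0,"grip":0.055},{"translation":[0,0.001,0],"spin":0,"grip":0.055},{"translation":[0,0,0],"spin":0,"grip":0.055},{"translation":[0,0,0],"spin":0,"grip":0.055},{"translation":[0,0,0],"spin":0,"grip":0.055},{"translation":[0,0,0],"spin":0,"grip":0.055},{"translation":[0,0,0],"spin":0,"grip":0.055},{"translation":[0,0,0],"spin":0,"grip":0.055},{"translation":[0,0,0],"spin":0,"grip":0.055}])

```text
clock: 8.3
eef_pos: [0.4812, 0.006, 0.0769]
ee_rot: [-90.0, -0.0, -93.3]
wrist_force: [-0.4, -0.5, -5.5]
opening: 0.73
```

Call:
apply_moves(targets=[{"translation":[0,0,0],"spin":0,"grip":0.0854},{"translation":[0,0,0],"spin":0,"grip":0.0854},{"translation":[0,0,0],"spin":0,"grip":0.0854},{"translation":[0,0,0],"spin":0,"grip":0.0854},{"translation":[0,-0.008,0],"spin":0,"grip":0.0854},{"translation":[0,-0.02,0],"spin":0,"grip":0.0854},{"translation":[0,-0.01,0],"spin":0,"grip":0},{"translation":[0,0,-0.01],"spin":0,"grip":0},{"translation":[0,0,-0.02],"spin":0,"grip":0},{"translation":[0,0,0],"spin":0,"grip":0}], grip_force=60)

```text
clock: 9.3
eef_pos: [0.4467, 0.0087, 0.1145]
ee_rot: [-90.4, 0.1, -93.3]
wrist_force: [0.3, 0.4, -0.6]
opening: 0.326
```

Call:
apply_moves(targets=[{"translation":[0,0,-0.01],"spin":0,"grip":0},{"translation":[0,0,0],"spin":0,"grip":0},{"translation":[0,0,0],"spin":0,"grip":0},{"translation":[0,0,0],"spin":0,"grip":0},{"translation":[0,0,0],"spin":0,"grip":0},{"translation":[0,0,0],"spin":0,"grip":0},{"translation":[0,0,0],"spin":0,"grip":0},{"translation":[0,0,0],"spin":0,"grip":0},{"translation":[0,0,0],"spin":0,"grip":0},{"translation":[0,0,0],"spin":0,"grip":0}])

```text
clock: 10.3
eef_pos: [0.4412, 0.0083, 0.1149]
ee_rot: [-90.0, -0.0, -93.3]
wrist_force: [-0.0, 0.1, 0.4]
opening: 0.002
```

```bash
python3 - <<'E'
from h import *
s=read_state();print(s['clock'],s['eef_pos'],s['ee_rot'],s['qpos'])
c=calibration("wrist");im=snapshot("wrist");np.save("c4.npy",c,allow_pickle=True)
im=cv2.resize(im,None,fx=1.5,fy=1.5)
cv2.imwrite("pics/w4.png",im)
t=cv2.resize(snapshot("top")[120:225,212:317],None,fx=5.4,fy=5.4,interpolation=cv2.INTER_CUBIC)
cv2.imwrite("pics/w4.png",np.hstack([cv2.resize(im[:, :],(500,375)),cv2.resize(t,(300,300+75))]))
E
```

```text
10.3 [0.4412377  0.00826776 0.11491349] [-9.00003617e+01 -2.81546457e-04 -9.32845966e+01] [-1.34938401e+01  2.96546099e+01  1.14602143e+02 -5.84092605e-04
  3.57435534e+01 -1.02087694e+01]
```

View pics/w4.png

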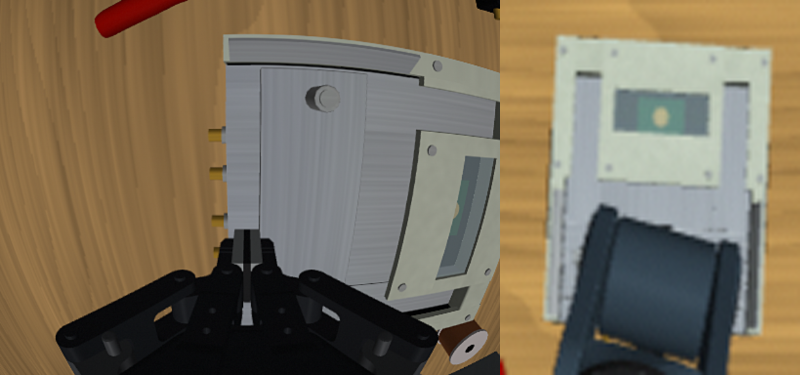

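The plate sits in the track: stud A at (322,98), its end just inside the cheek, cover clear. Going to stud A and nudging.

Call:
apply_moves(targets=[{"translation":[-0.039,0.004,0],"spin":0,"grip":0},{"translation":[-0.039,0.006,0],"spin":0,"grip":0},{"translation":[0,0,0.008],"spin":0,"grip":0},{"translation":[0,0,0.006],"spin":0,"grip":0},{"translation":[0,0,0.004],"spin":0,"grip":0},{"translation":[0,0,0.003],"spin":0,"grip":0},{"translation":[0,0,0.003],"spin":0,"grip":0},{"translation":[0,0,0],"spin":0,"grip":0},{"translation":[0,0,0],"spin":0,"grip":0},{"translation":[0,0,0],"spin":0,"grip":0}])

```text
clock: 11.4
eef_pos: [0.4692, 0.0846, 0.1049]
ee_rot: [-90.0, -0.0, -93.3]
wrist_force: [-2.4, 0.2, 0.8]
opening: -0.001
```

```bash
python3 - <<'E'
from h import *
s=read_state();print(s['clock'],s['eef_pos'],s['ee_rot'],s['wrist_force'])
c=calibration("wrist");im=snapshot("wrist")
cv2.imwrite("pics/w5.png",cv2.resize(im[60:384,100:500],None,fx=1.5,fy=1.5))
E
```

```text
11.4 [0.46919356 0.0845551  0.10485681] [-9.00404039e+01 -3.28620586e-03 -9.33050827e+01] [-2.38246916  0.22270613  0.77195652]
```

View pics/w5.png

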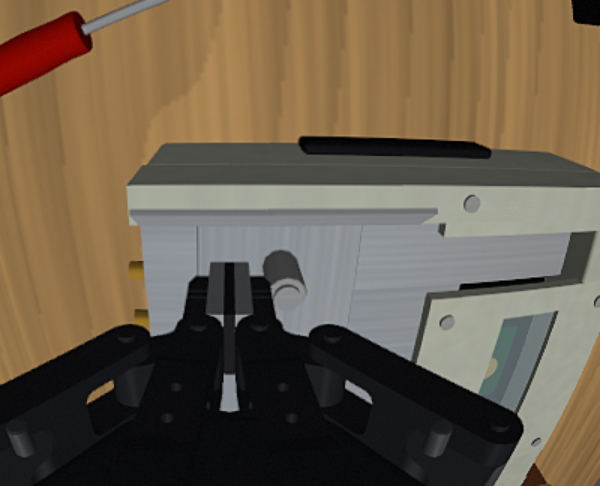

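Call:
apply_moves(targets=[{"translation":[0,0,0.002],"spin":0,"grip":0},{"translation":[0,0,0.002],"spin":0,"grip":0},{"translation":[0,0,0.002],"spin":0,"grip":0},{"translation":[0,0,-0.01],"spin":0,"grip":0},{"translation":[0.039,0,-0.004],"spin":0,"grip":0},{"translation":[0.039,0,0],"spin":0,"grip":0},{"translation":[0.039,0,0],"spin":0,"grip":0},{"translation":[0.039,0,0],"spin":0,"grip":0},{"translation":[0,0,0],"spin":0,"grip":0},{"translation":[0,0,0],"spin":0,"grip":0}])

```text
clock: 12.45
eef_pos: [0.4532, -0.0715, 0.1051]
ee_rot: [-89.9, -0.0, -93.4]
wrist_force: [0.4, -0.3, 0.7]
opening: -0.004
```

```bash
cat > look.py <<'E'
from h import *
import sys
# plate studs from side camera; chamber local coords
s=read_state();print(s['clock'],s['eef_pos'],s['ee_rot'],s['wrist_force'])
ct=np.array([.5485,.0026]);b=np.radians(-3.3);ex=np.array([np.cos(b),np.sin(b)]);ey=np.array([-ex[1],ex[0]])
e=s['eef_pos'][:2]-ct;print("tcp local",e@ex,e@ey)
n=sys.argv[1]
w=snapshot("wrist");cv2.imwrite(f"pics/{n}w.png",w)
a=snapshot("side")[150:250,215:345];cv2.imwrite(f"pics/{n}.png",np.hstack([cv2.resize(a,(560,430),interpolation=cv2.INTER_CUBIC),cv2.resize(w,(240,430))]))
E
python3 look.py v6
```

```text
12.45 [ 0.45318717 -0.07149081  0.10509813] [-8.99009526e+01 -2.38465356e-02 -9.34398321e+01] [ 0.36325668 -0.31110137  0.68524904]
tcp local -0.09088981439873506 -0.07945454893844843
```

View pics/v6.png

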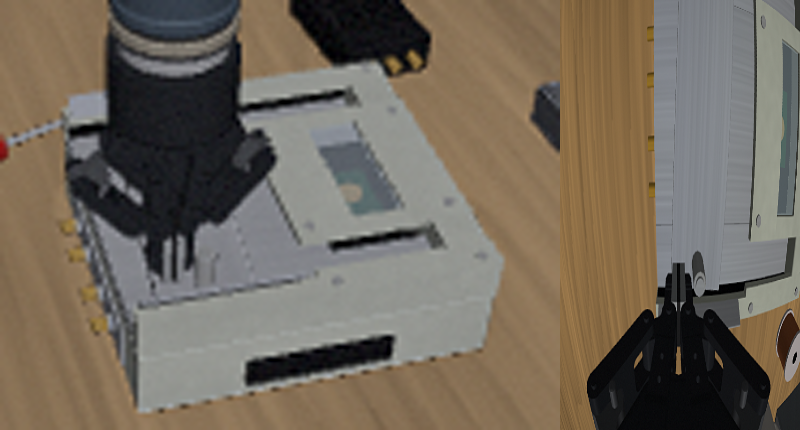

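The plate is under way, the finger is behind stud B (about (205,265) in the side crop), and the slots are clear. Pushing B.

Call:
apply_moves(targets=[{"translation":[0,0,0.004],"spin":0,"grip":0},{"translation":[0,0,0.003],"spin":0,"grip":0},{"translation":[0,0,0.003],"spin":0,"grip":0},{"translation":[0,0,0.003],"spin":0,"grip":0},{"translation":[0,0,0.003],"spin":0,"grip":0},{"translation":[0,0,0.003],"spin":0,"grip":0},{"translation":[0,0,0.003],"spin":0,"grip":0},{"translation":[0,0,0],"spin":0,"grip":0},{"translation":[0,0,0],"spin":0,"grip":0},{"translation":[0,0,0],"spin":0,"grip":0}])

```text
clock: 13.55
eef_pos: [0.4756, -0.0721, 0.1051]
ee_rot: [-89.9, -0.0, -93.3]
wrist_force: [0.1, -0.0, -0.1]
opening: 0.0
```

```bash
python3 look.py v7; python3 - <<'E'
import cv2;w=cv2.imread("pics/v7w.png");cv2.imwrite("pics/v7c.png",cv2.resize(w,(768,576)))
E
```

```text
13.55 [ 0.47555494 -0.07212625  0.10509598] [-8.98882729e+01 -3.06063442e-02 -9.32993890e+01] [ 0.1333346  -0.01059922 -0.10533388]
tcp local -0.06852255757388256 -0.07880135475426435
```

View pics/v7c.png

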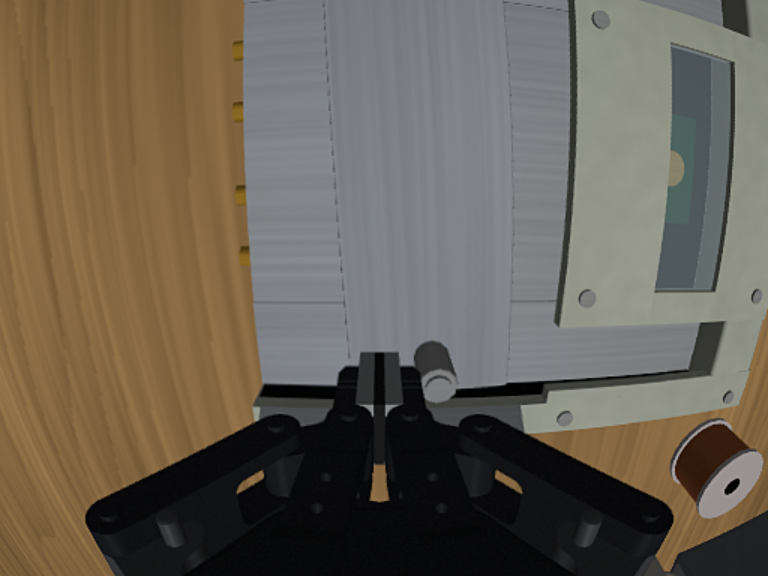

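```bash
cat > loc.py <<'E'
from h import *
ct=np.array([.5485,.0026]);b=np.radians(-3.3);ex=np.array([np.cos(b),np.sin(b)]);ey=np.array([-ex[1],ex[0]])
def loc(u,v,z,f=1.5,n="wrist"):
    q=pix2plane(n,u/f-.17,v/f-.17,z)[:2]-ct; return np.round([q@ex*1e3,q@ey*1e3],1)
E
python3 - <<'E'
from loc import *
print("studtop",loc(439,384,.105))
for p in[(505,5),(512,200),(508,380)]:print("front",loc(*p,.080))
for p in[(327,40),(338,200),(347,350)]:print("rear",loc(*p,.080))
for p in[(574,100),(558,324)]:print("cover edge",loc(*p,.089))
E
```

```text
studtop [-47.6 -77.7]
front [-23.1  54.8]
front [-19.8 -17.8]
front [-14.6 -91.3]
rear [-86.1  38.9]
rear [-82.5 -18.6]
rear [-80.6 -76.6]
cover edge [-0.6 19.9]
cover edge [ -0.1 -62.8]
```

Stud B is at local x -47.6 and the plate is skewed by 0.053 rad with B 8 mm ahead. The contact offset is 21 mm. Now alternating, 20 mm per push.

Call:
apply_moves(targets=[{"translation":[0,0,-0.0135],"spin":0,"grip":0},{"translation":[-0.039,0,0],"spin":0,"grip":0},{"translation":[-0.039,0,0],"spin":0,"grip":0},{"translation":[-0.039,0,0],"spin":0,"grip":0},{"translation":[-0.039,0,0],"spin":0,"grip":0},{"translation":[0,0,0.005],"spin":0,"grip":0},{"translation":[0,0,0.005],"spin":0,"grip":0},{"translation":[0,0,0.005],"spin":0,"grip":0},{"translation":[0,0,0.004],"spin":0,"grip":0},{"translation":[0,0,0.004],"spin":0,"grip":0}])

```text
clock: 14.65
eef_pos: [0.4924, 0.0823, 0.1048]
ee_rot: [-90.1, -0.0, -93.4]
wrist_force: [-4.0, 0.7, 2.4]
opening: 0.001
```

```bash
python3 look.py v8; python3 - <<'E'
import cv2;w=cv2.imread("pics/v8w.png");cv2.imwrite("pics/v8c.png",cv2.resize(w,(768,576)))
E
```

```text
14.65 [0.49240375 0.08229299 0.10475133] [-9.01417986e+01 -4.71121265e-03 -9.33995312e+01] [-3.96474715  0.74096317  2.39975491]
tcp local -0.06059068237137793 0.07633172218969891
```

View pics/v8c.png

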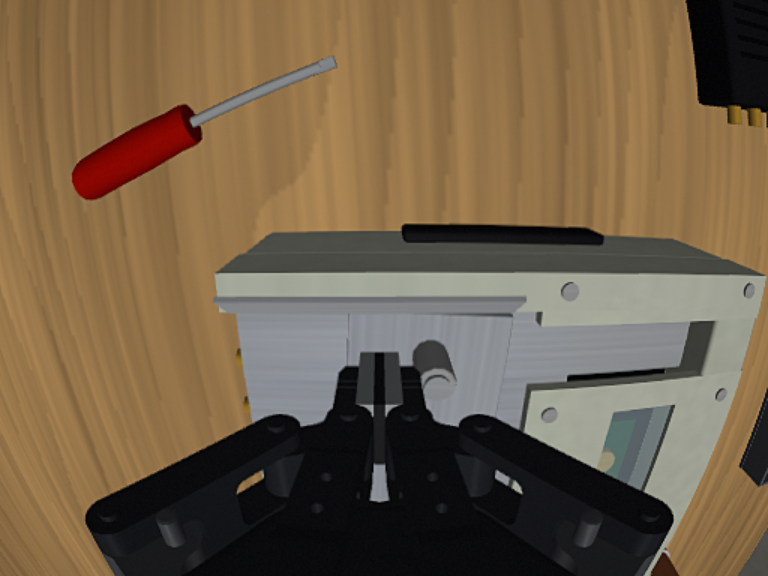

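Finger is in contact with A at 4 N drag (stud top at (439,384), as for B); the gripper view is unchanged. Next B.

Call:
apply_moves(targets=[{"translation":[0,0,-0.016],"spin":0,"grip":0},{"translation":[0.039,0,0],"spin":0,"grip":0},{"translation":[0.039,0,0],"spin":0,"grip":0},{"translation":[0.039,0,0],"spin":0,"grip":0},{"translation":[0.039,0,0],"spin":0,"grip":0},{"translation":[0,0,0.007],"spin":0,"grip":0},{"translation":[0,0,0.005],"spin":0,"grip":0},{"translation":[0,0,0.005],"spin":0,"grip":0},{"translation":[0,0,0.005],"spin":0,"grip":0},{"translation":[0,0,0.004],"spin":0,"grip":0}])

```text
clock: 15.75
eef_pos: [0.4942, -0.0716, 0.1048]
ee_rot: [-90.0, 0.0, -93.2]
wrist_force: [-3.3, 0.3, 1.9]
opening: 0.0
```

```bash
cat > st.py <<'E'
from loc import *
s=read_state();e=s['eef_pos'][:2]-ct
print(round(s['clock'],2),"tcp local mm",np.round([e@ex*1e3,e@ey*1e3],1),"z",s['eef_pos'][2].round(4),"F",s['wrist_force'].round(1))
# stud next to finger: match template from v8w (contact picture), stud top at px (292.5,256)
T=cv2.imread("pics/v8w.png")[238:270,278:310]
w=snapshot("wrist"); m=cv2.matchTemplate(w[225:285,260:360],T,cv2.TM_CCOEFF_NORMED);_,v,_,p=cv2.minMaxLoc(m)
u,vv=p[0]+260+14.5,p[1]+225+18
q=pix2plane("wrist",u,vv,.105)[:2]-ct;print("stud match",round(v,2),(u,vv),"local",np.round([q@ex*1e3,q@ey*1e3],1))
E
python3 st.py
```

```text
15.75 tcp local mm [-50.  -77.2] z 0.1048 F [-3.3  0.3  1.9]
stud match 0.69 (292.5, 259) local [-27.6 -78.2]
```

Call:
apply_moves(targets=[{"translation":[0,0,-0.016],"spin":0,"grip":0},{"translation":[-0.039,0,0],"spin":0,"grip":0},{"translation":[-0.039,0,0],"spin":0,"grip":0},{"translation":[-0.039,0,0],"spin":0,"grip":0},{"translation":[-0.039,0,0],"spin":0,"grip":0},{"translation":[0,0,0.007],"spin":0,"grip":0},{"translation":[0,0,0.005],"spin":0,"grip":0},{"translation":[0,0,0.005],"spin":0,"grip":0},{"translation":[0,0,0.005],"spin":0,"grip":0},{"translation":[0,0,0.004],"spin":0,"grip":0}])

```text
clock: 16.8
eef_pos: [0.5129, 0.0812, 0.1048]
ee_rot: [-90.1, -0.0, -93.4]
wrist_force: [-3.7, 0.7, 1.1]
opening: 0.0
```

```bash
python3 st.py
```

```text
16.8 tcp local mm [-40.1  76.4] z 0.1048 F [-3.7  0.7  1.1]
stud match 1.0 (292.5, 256) local [-17.7  77.4]
```

Call:
apply_moves(targets=[{"translation":[0,0,-0.016],"spin":0,"grip":0},{"translation":[0.039,0,0],"spin":0,"grip":0},{"translation":[0.039,0,0],"spin":0,"grip":0},{"translation":[0.039,0,0],"spin":0,"grip":0},{"translation":[0.039,0,0],"spin":0,"grip":0},{"translation":[0,0,0.007],"spin":0,"grip":0},{"translation":[0,0,0.005],"spin":0,"grip":0},{"translation":[0,0,0.005],"spin":0,"grip":0},{"translation":[0,0,0.005],"spin":0,"grip":0},{"translation":[0,0,0.004],"spin":0,"grip":0}])

```text
clock: 17.85
eef_pos: [0.5146, -0.0729, 0.1048]
ee_rot: [-90.0, 0.0, -93.2]
wrist_force: [-3.1, 0.4, 1.2]
opening: 0.002
```

```bash
python3 st.py
```

```text
17.85 tcp local mm [-29.5 -77.3] z 0.1048 F [-3.1  0.4  1.2]
stud match 0.81 (292.5, 259) local [ -7.3 -78.3]
```

Call:
apply_moves(targets=[{"translation":[0,0,-0.016],"spin":0,"grip":0},{"translation":[-0.039,0,0],"spin":0,"grip":0},{"translation":[-0.039,0,0],"spin":0,"grip":0},{"translation":[-0.039,0,0],"spin":0,"grip":0},{"translation":[-0.039,0,0],"spin":0,"grip":0},{"translation":[0,0,0.007],"spin":0,"grip":0},{"translation":[0,0,0.005],"spin":0,"grip":0},{"translation":[0,0,0.005],"spin":0,"grip":0},{"translation":[0,0,0.005],"spin":0,"grip":0},{"translation":[0,0,0.004],"spin":0,"grip":0}])

```text
clock: 18.9
eef_pos: [0.5324, 0.0801, 0.1047]
ee_rot: [-90.1, 0.0, -93.4]
wrist_force: [-3.3, 0.5, 3.5]
opening: -0.0
```

```bash
python3 st.py
```

```text
18.9 tcp local mm [-20.5  76.4] z 0.1047 F [-3.3  0.5  3.5]
stud match 0.92 (292.5, 256) local [ 2.  77.4]
```

Call:
apply_moves(targets=[{"translation":[0,0,-0.016],"spin":0,"grip":0},{"translation":[0.039,0,0],"spin":0,"grip":0},{"translation":[0.039,0,0],"spin":0,"grip":0},{"translation":[0.039,0,0],"spin":0,"grip":0},{"translation":[0.039,0,0],"spin":0,"grip":0},{"translation":[0,0,0.007],"spin":0,"grip":0},{"translation":[0,0,0.005],"spin":0,"grip":0},{"translation":[0,0,0.005],"spin":0,"grip":0},{"translation":[0,0,0.005],"spin":0,"grip":0},{"translation":[0,0,0.004],"spin":0,"grip":0}])

```text
clock: 19.95
eef_pos: [0.5344, -0.074, 0.1048]
ee_rot: [-90.0, 0.0, -93.2]
wrist_force: [-2.6, -0.4, 1.1]
opening: 0.001
```

```bash
python3 st.py
```

```text
19.95 tcp local mm [ -9.6 -77.3] z 0.1048 F [-2.6 -0.4  1.1]
stud match 0.91 (292.5, 258) local [ 12.6 -77.6]
```

Call:
apply_moves(targets=[{"translation":[0,0,-0.016],"spin":0,"grip":0},{"translation":[-0.039,0,0],"spin":0,"grip":0},{"translation":[-0.039,0,0],"spin":0,"grip":0},{"translation":[-0.039,0,0],"spin":0,"grip":0},{"translation":[-0.039,0,0],"spin":0,"grip":0},{"translation":[0,0,0.007],"spin":0,"grip":0},{"translation":[0,0,0.005],"spin":0,"grip":0},{"translation":[0,0,0.005],"spin":0,"grip":0},{"translation":[0,0,0.005],"spin":0,"grip":0},{"translation":[0,0,0.004],"spin":0,"grip":0}])

```text
clock: 21.0
eef_pos: [0.5531, 0.0789, 0.1048]
ee_rot: [-90.0, 0.0, -93.4]
wrist_force: [-3.5, -0.2, 1.1]
opening: -0.001
```

```bash
python3 st.py
```

```text
21.0 tcp local mm [ 0.2 76.4] z 0.1048 F [-3.5 -0.2  1.1]
stud match 0.93 (292.5, 255) local [22.5 78. ]
```

Call:
apply_moves(targets=[{"translation":[0,0,-0.016],"spin":0,"grip":0},{"translation":[0.039,0,0],"spin":0,"grip":0},{"translation":[0.039,0,0],"spin":0,"grip":0},{"translation":[0.039,0,0],"spin":0,"grip":0},{"translation":[0.039,0,0],"spin":0,"grip":0},{"translation":[0,0,0.007],"spin":0,"grip":0},{"translation":[0,0,0.005],"spin":0,"grip":0},{"translation":[0,0,0.005],"spin":0,"grip":0},{"translation":[0,0,0.005],"spin":0,"grip":0},{"translation":[0,0,0.004],"spin":0,"grip":0}])

```text
clock: 22.05
eef_pos: [0.5543, -0.0751, 0.1048]
ee_rot: [-90.0, 0.0, -93.2]
wrist_force: [-2.8, 0.4, 1.3]
opening: -0.0
```

```bash
python3 st.py
```

```text
22.05 tcp local mm [ 10.3 -77.2] z 0.1048 F [-2.8  0.4  1.3]
stud match 0.91 (292.5, 258) local [ 32.5 -77.6]
```

Call:
apply_moves(targets=[{"translation":[0,0,-0.016],"spin":0,"grip":0},{"translation":[-0.039,0,0],"spin":0,"grip":0},{"translation":[-0.039,0,0],"spin":0,"grip":0},{"translation":[-0.039,0,0],"spin":0,"grip":0},{"translation":[-0.039,0,0],"spin":0,"grip":0},{"translation":[0,0,0.007],"spin":0,"grip":0},{"translation":[0,0,0.005],"spin":0,"grip":0},{"translation":[0,0,0.005],"spin":0,"grip":0},{"translation":[0,0,0.005],"spin":0,"grip":0},{"translation":[0,0,0.004],"spin":0,"grip":0}])

```text
clock: 23.1
eef_pos: [0.5725, 0.0778, 0.1048]
ee_rot: [-90.1, 0.0, -93.4]
wrist_force: [-3.4, 0.2, 3.0]
opening: 0.0
```

```bash
python3 st.py
```

```text
23.1 tcp local mm [19.6 76.4] z 0.1048 F [-3.4  0.2  3. ]
stud match 0.93 (292.5, 255) local [41.9 78. ]
```

Call:
apply_moves(targets=[{"translation":[0,0,-0.016],"spin":0,"grip":0},{"translation":[0.039,0,0],"spin":0,"grip":0},{"translation":[0.039,0,0],"spin":0,"grip":0},{"translation":[0.039,0,0],"spin":0,"grip":0},{"translation":[0.039,0,0],"spin":0,"grip":0},{"translation":[0,0,0.007],"spin":0,"grip":0},{"translation":[0,0,0.005],"spin":0,"grip":0},{"translation":[0,0,0.004],"spin":0,"grip":0},{"translation":[0,0,0.004],"spin":0,"grip":0},{"translation":[0,0,0.003],"spin":0,"grip":0}])

```text
clock: 24.15
eef_pos: [0.5712, -0.076, 0.1048]
ee_rot: [-90.0, 0.0, -93.2]
wrist_force: [-2.8, 0.5, 1.1]
opening: 0.0
```

Call:
apply_moves(targets=[{"translation":[0,0,-0.014],"spin":0,"grip":0},{"translation":[-0.039,0,0],"spin":0,"grip":0},{"translation":[-0.039,0,0],"spin":0,"grip":0},{"translation":[-0.039,0,0],"spin":0,"grip":0},{"translation":[-0.039,0,0],"spin":0,"grip":0},{"translation":[0,0,0.006],"spin":0,"grip":0},{"translation":[0,0,0.004],"spin":0,"grip":0},{"translation":[0,0,0.004],"spin":0,"grip":0},{"translation":[0,0,0.003],"spin":0,"grip":0},{"translation":[0,0,0.002],"spin":0,"grip":0}])

```text
clock: 25.15
eef_pos: [0.5844, 0.0772, 0.1048]
ee_rot: [-90.1, 0.0, -93.4]
wrist_force: [-4.7, 1.4, 1.8]
opening: 0.002
```

```bash
python3 st.py
```

```text
25.15 tcp local mm [31.6 76.5] z 0.1048 F [-4.7  1.4  1.8]
stud match 0.92 (292.5, 254) local [53.2 78.8]
```

Call:
apply_moves(targets=[{"translation":[0,0,-0.01],"spin":0,"grip":0},{"translation":[0.039,0,0],"spin":0,"grip":0},{"translation":[0.039,0,0],"spin":0,"grip":0},{"translation":[0.039,0,0],"spin":0,"grip":0},{"translation":[0.039,0,0],"spin":0,"grip":0},{"translation":[0,0,0.004],"spin":0,"grip":0},{"translation":[0,0,0.003],"spin":0,"grip":0},{"translation":[0,0,0.002],"spin":0,"grip":0},{"translation":[0,0,0.002],"spin":0,"grip":0},{"translation":[0,0,0.002],"spin":0,"grip":0}])

```text
clock: 26.2
eef_pos: [0.5788, -0.0764, 0.1048]
ee_rot: [-90.0, 0.0, -93.2]
wrist_force: [-2.6, 1.0, 0.7]
opening: 0.003
```

```bash
python3 st.py
```

```text
26.2 tcp local mm [ 34.8 -77.1] z 0.1048 F [-2.6  1.   0.7]
stud match 0.92 (292.5, 258) local [ 56.6 -77.3]
```

Call:
apply_moves(targets=[{"translation":[0,0,-0.008],"spin":0,"grip":0},{"translation":[-0.039,0,0],"spin":0,"grip":0},{"translation":[-0.039,0,0],"spin":0,"grip":0},{"translation":[-0.039,0,0],"spin":0,"grip":0},{"translation":[-0.039,0,0],"spin":0,"grip":0},{"translation":[0,0,0.004],"spin":0,"grip":0},{"translation":[0,0,0.002],"spin":0,"grip":0},{"translation":[0,0,0.002],"spin":0,"grip":0},{"translation":[0,0,0.001],"spin":0,"grip":0},{"translation":[0,0,0],"spin":0,"grip":0}])

```text
clock: 27.25
eef_pos: [0.5883, 0.0767, 0.1047]
ee_rot: [-90.1, -0.0, -93.4]
wrist_force: [-3.3, 0.4, 1.0]
opening: -0.002
```

```bash
python3 st.py
```

```text
27.25 tcp local mm [35.5 76.3] z 0.1047 F [-3.3  0.4  1. ]
stud match 0.89 (292.5, 254) local [56.6 78.7]
```

Now fine steps until the stop shows in the force.

Call:
apply_moves(targets=[{"translation":[0,0,0.0005],"spin":0,"grip":0},{"translation":[0,0,0],"spin":0,"grip":0},{"translation":[0,0,0.0005],"spin":0,"grip":0},{"translation":[0,0,0],"spin":0,"grip":0},{"translation":[0,0,0],"spin":0,"grip":0},{"translation":[0,0,0],"spin":0,"grip":0},{"translation":[0,0,0],"spin":0,"grip":0},{"translation":[0,0,0],"spin":0,"grip":0},{"translation":[0,0,0],"spin":0,"grip":0},{"translation":[0,0,0],"spin":0,"grip":0}])

```text
clock: 28.3
eef_pos: [0.5902, 0.0779, 0.1049]
ee_rot: [-90.0, 0.0, -93.3]
wrist_force: [-1.1, 0.9, -0.2]
opening: -0.0
```

Call:
apply_moves(targets=[{"translation":[0,0,-0.007],"spin":0,"grip":0},{"translation":[0.039,0,0],"spin":0,"grip":0},{"translation":[0.039,0,0],"spin":0,"grip":0},{"translation":[0.039,0,0],"spin":0,"grip":0},{"translation":[0.039,0,0],"spin":0,"grip":0},{"translation":[0,0,0.003],"spin":0,"grip":0},{"translation":[0,0,0.002],"spin":0,"grip":0},{"translation":[0,0,0.001],"spin":0,"grip":0},{"translation":[0,0,0.001],"spin":0,"grip":0},{"translation":[0,0,0],"spin":0,"grip":0}])

```text
clock: 29.3
eef_pos: [0.5798, -0.0762, 0.1048]
ee_rot: [-90.2, 0.0, -93.2]
wrist_force: [-3.5, 1.6, 3.2]
opening: 0.002
```

Call:
apply_moves(targets=[{"translation":[0,0,0.0005],"spin":0,"grip":0},{"translation":[0,0,0],"spin":0,"grip":0},{"translation":[0,0,0],"spin":0,"grip":0},{"translation":[0,0,0],"spin":0,"grip":0},{"translation":[0,0,0],"spin":0,"grip":0},{"translation":[0,0,0],"spin":0,"grip":0},{"translation":[0,0,0],"spin":0,"grip":0},{"translation":[0,0,0],"spin":0,"grip":0},{"translation":[0,0,0],"spin":0,"grip":0},{"translation":[0,0,0],"spin":0,"grip":0}])

```text
clock: 30.3
eef_pos: [0.5799, -0.0768, 0.1048]
ee_rot: [-90.2, 0.0, -93.2]
wrist_force: [-5.4, 0.3, 4.2]
opening: -0.001
```

```bash
python3 st.py
```

```text
30.3 tcp local mm [ 35.9 -77.4] z 0.1048 F [-5.4  0.3  4.2]
stud match 0.9 (292.5, 257) local [ 57.  -76.8]
```

Call:
apply_moves(targets=[{"translation":[0,0,0.0005],"spin":0,"grip":0},{"translation":[0,0,0],"spin":0,"grip":0},{"translation":[0,0,0],"spin":0,"grip":0},{"translation":[0,0,0.0005],"spin":0,"grip":0},{"translation":[0,0,0],"spin":0,"grip":0},{"translation":[0,0,0],"spin":0,"grip":0},{"translation":[0,0,0],"spin":0,"grip":0},{"translation":[0,0,0],"spin":0,"grip":0},{"translation":[0,0,0],"spin":0,"grip":0},{"translation":[0,0,0],"spin":0,"grip":0}])

```text
clock: 31.35
eef_pos: [0.5801, -0.0767, 0.1047]
ee_rot: [-90.3, 0.1, -93.2]
wrist_force: [-6.2, 0.4, 6.4]
opening: 0.002
```

```bash
python3 st.py
```

```text
31.35 tcp local mm [ 36.1 -77.4] z 0.1047 F [-6.2  0.4  6.4]
stud match 0.87 (292.5, 257) local [ 57.1 -76.7]
```

Call:
apply_moves(targets=[{"translation":[0,0,-0.008],"spin":0,"grip":0},{"translation":[-0.039,0,0],"spin":0,"grip":0},{"translation":[-0.039,0,0],"spin":0,"grip":0},{"translation":[-0.039,0,0],"spin":0,"grip":0},{"translation":[-0.039,0,0],"spin":0,"grip":0},{"translation":[0,0,0.004],"spin":0,"grip":0},{"translation":[0,0,0.002],"spin":0,"grip":0},{"translation":[0,0,0.001],"spin":0,"grip":0},{"translation":[0,0,0],"spin":0,"grip":0},{"translation":[0,0,0],"spin":0,"grip":0}])

```text
clock: 32.4
eef_pos: [0.5902, 0.0767, 0.1048]
ee_rot: [-90.0, -0.0, -93.4]
wrist_force: [-2.5, 0.5, 0.5]
opening: 0.002
```

```bash
python3 st.py
```

```text
32.4 tcp local mm [37.3 76.4] z 0.1048 F [-2.5  0.5  0.5]
stud match 0.88 (292.5, 253) local [58.2 79.3]
```

Call:
apply_moves(targets=[{"translation":[0,0,0.0005],"spin":0,"grip":0},{"translation":[0,0,0],"spin":0,"grip":0},{"translation":[0,0,0.0005],"spin":0,"grip":0},{"translation":[0,0,0],"spin":0,"grip":0},{"translation":[0,0,0.0005],"spin":0,"grip":0},{"translation":[0,0,0],"spin":0,"grip":0},{"translation":[0,0,0],"spin":0,"grip":0},{"translation":[0,0,0],"spin":0,"grip":0},{"translation":[0,0,0],"spin":0,"grip":0},{"translation":[0,0,0],"spin":0,"grip":0}])

```text
clock: 33.45
eef_pos: [0.5912, 0.0779, 0.1047]
ee_rot: [-90.1, -0.0, -93.3]
wrist_force: [-5.5, 0.2, 2.6]
opening: 0.001
```

```bash
python3 st.py
```

```text
33.45 tcp local mm [38.3 77.6] z 0.1047 F [-5.5  0.2  2.6]
stud match 0.92 (292.5, 256) local [59.3 78.8]
```

Call:
apply_moves(targets=[{"translation":[0,0,0.0005],"spin":0,"grip":0},{"translation":[0,0,0],"spin":0,"grip":0},{"translation":[0,0,0.0005],"spin":0,"grip":0},{"translation":[0,0,0],"spin":0,"grip":0},{"translation":[0,0,0],"spin":0,"grip":0},{"translation":[0,0,0],"spin":0,"grip":0},{"translation":[0,0,0],"spin":0,"grip":0},{"translation":[0,0,0],"spin":0,"grip":0},{"translation":[0,0,0],"spin":0,"grip":0},{"translation":[0,0,0],"spin":0,"grip":0}])

```text
clock: 34.5
eef_pos: [0.5914, 0.0779, 0.1047]
ee_rot: [-90.2, -0.0, -93.3]
wrist_force: [-6.2, 0.0, 2.1]
opening: 0.001
```

```bash
python3 st.py
```

```text
34.5 tcp local mm [38.5 77.7] z 0.1047 F [-6.2  0.   2.1]
stud match 0.91 (292.5, 256) local [59.5 78.9]
```

Call:
apply_moves(targets=[{"translation":[0,0,-0.011],"spin":0,"grip":0},{"translation":[0.039,0,0],"spin":0,"grip":0},{"translation":[0.039,0,0],"spin":0,"grip":0},{"translation":[0.039,0,0],"spin":0,"grip":0},{"translation":[0.039,0,0],"spin":0,"grip":0},{"translation":[0,0,0.004],"spin":0,"grip":0},{"translation":[0,0,0.003],"spin":0,"grip":0},{"translation":[0,0,0.002],"spin":0,"grip":0},{"translation":[0,0,0.0005],"spin":0,"grip":0},{"translation":[0,0,0],"spin":0,"grip":0}])

```text
clock: 35.55
eef_pos: [0.5814, -0.0762, 0.1048]
ee_rot: [-90.1, 0.0, -93.1]
wrist_force: [-4.4, 0.5, 4.0]
opening: 0.001
```

Call:
apply_moves(targets=[{"translation":[0,0,0.0005],"spin":0,"grip":0},{"translation":[0,0,0],"spin":0,"grip":0},{"translation":[0,0,0.0005],"spin":0,"grip":0},{"translation":[0,0,0],"spin":0,"grip":0},{"translation":[0,0,0],"spin":0,"grip":0},{"translation":[0,0,0],"spin":0,"grip":0},{"translation":[0,0,0],"spin":0,"grip":0},{"translation":[0,0,0],"spin":0,"grip":0},{"translation":[0,0,0],"spin":0,"grip":0},{"translation":[0,0,0],"spin":0,"grip":0}])

```text
clock: 36.55
eef_pos: [0.5828, -0.0773, 0.1047]
ee_rot: [-90.1, 0.0, -93.2]
wrist_force: [-4.9, -0.4, 4.1]
opening: -0.001
```

```bash
python3 st.py
```

```text
36.55 tcp local mm [ 38.8 -77.8] z 0.1047 F [-4.9 -0.4  4.1]
stud match 0.91 (292.5, 257) local [ 59.8 -77.1]
```

Call:
apply_moves(targets=[{"translation":[0,0,0.001],"spin":0,"grip":0},{"translation":[0,0,0],"spin":0,"grip":0},{"translation":[0,0,0.001],"spin":0,"grip":0},{"translation":[0,0,0],"spin":0,"grip":0},{"translation":[0,0,0],"spin":0,"grip":0},{"translation":[0,0,0],"spin":0,"grip":0},{"translation":[0,0,0],"spin":0,"grip":0},{"translation":[0,0,0],"spin":0,"grip":0},{"translation":[0,0,0],"spin":0,"grip":0},{"translation":[0,0,0],"spin":0,"grip":0}])

```text
clock: 37.6
eef_pos: [0.5831, -0.0772, 0.1047]
ee_rot: [-90.3, 0.0, -93.2]
wrist_force: [-9.3, -0.5, 5.0]
opening: -0.003
```

```bash
python3 st.py
```

```text
37.6 tcp local mm [ 39.1 -77.7] z 0.1047 F [-9.3 -0.5  5. ]
stud match 0.89 (292.5, 257) local [ 60.1 -76.9]
```

Call:
apply_moves(targets=[{"translation":[0,0,-0.01],"spin":0,"grip":0},{"translation":[-0.039,0,0],"spin":0,"grip":0},{"translation":[-0.039,0,0],"spin":0,"grip":0},{"translation":[-0.039,0,0],"spin":0,"grip":0},{"translation":[-0.039,0,0],"spin":0,"grip":0},{"translation":[0,0,0.005],"spin":0,"grip":0},{"translation":[0,0,0.003],"spin":0,"grip":0},{"translation":[0,0,0.001],"spin":0,"grip":0},{"translation":[0,0,0.0005],"spin":0,"grip":0},{"translation":[0,0,0],"spin":0,"grip":0}])

```text
clock: 38.65
eef_pos: [0.5915, 0.0766, 0.1046]
ee_rot: [-90.3, 0.0, -93.4]
wrist_force: [-6.2, 1.4, 4.3]
opening: -0.003
```

```bash
python3 st.py
```

```text
38.65 tcp local mm [38.7 76.4] z 0.1046 F [-6.2  1.4  4.3]
stud match 0.9 (292.5, 254) local [59.5 78.8]
```

Call:
apply_moves(targets=[{"translation":[0,0,0.001],"spin":0,"grip":0},{"translation":[0,0,0],"spin":0,"grip":0},{"translation":[0,0,0.001],"spin":0,"grip":0},{"translation":[0,0,0],"spin":0,"grip":0},{"translation":[0,0,0],"spin":0,"grip":0},{"translation":[0,0,0],"spin":0,"grip":0},{"translation":[0,0,0],"spin":0,"grip":0},{"translation":[0,0,0],"spin":0,"grip":0},{"translation":[0,0,0],"spin":0,"grip":0},{"translation":[0,0,0],"spin":0,"grip":0}])

```text
clock: 39.7
eef_pos: [0.5917, 0.0763, 0.104]
ee_rot: [-90.6, 0.0, -93.4]
wrist_force: [-9.1, 1.0, 3.3]
opening: 0.001
```

```bash
python3 st.py
```

```text
39.7 tcp local mm [38.9 76.1] z 0.104 F [-9.1  1.   3.3]
stud match 0.9 (292.5, 254) local [59.7 78.9]
```

Call:
apply_moves(targets=[{"translation":[0,0,-0.012],"spin":0,"grip":0},{"translation":[0.039,0,0],"spin":0,"grip":0},{"translation":[0.039,0,0],"spin":0,"grip":0},{"translation":[0.039,0,0],"spin":0,"grip":0},{"translation":[0.039,0,0],"spin":0,"grip":0},{"translation":[0,0,0.006],"spin":0,"grip":0},{"translation":[0,0,0.003],"spin":0,"grip":0},{"translation":[0,0,0.002],"spin":0,"grip":0},{"translation":[0,0,0],"spin":0,"grip":0},{"translation":[0,0,0],"spin":0,"grip":0}])

```text
clock: 40.75
eef_pos: [0.5829, -0.0767, 0.1042]
ee_rot: [-90.4, 0.1, -93.2]
wrist_force: [-5.6, -0.2, 3.3]
opening: 0.001
```

```bash
python3 st.py
```

```text
40.75 tcp local mm [ 38.9 -77.2] z 0.1042 F [-5.6 -0.2  3.3]
stud match 0.9 (292.5, 258) local [ 59.9 -76.7]
```

Call:
apply_moves(targets=[{"translation":[0,0,0.001],"spin":0,"grip":0},{"translation":[0,0,0],"spin":0,"grip":0},{"translation":[0,0,0.001],"spin":0,"grip":0},{"translation":[0,0,0],"spin":0,"grip":0},{"translation":[0,0,0.0005],"spin":0,"grip":0},{"translation":[0,0,0],"spin":0,"grip":0},{"translation":[0,0,0],"spin":0,"grip":0},{"translation":[0,0,0],"spin":0,"grip":0},{"translation":[0,0,0],"spin":0,"grip":0},{"translation":[0,0,0],"spin":0,"grip":0}])

```text
clock: 41.8
eef_pos: [0.5833, -0.0761, 0.104]
ee_rot: [-90.7, 0.1, -93.2]
wrist_force: [-10.1, -0.3, 4.9]
opening: -0.002
```

```bash
python3 st.py
```

```text
41.8 tcp local mm [ 39.2 -76.6] z 0.104 F [-10.1  -0.3   4.9]
stud match 0.85 (292.5, 259) local [ 60.2 -76.6]
```

Call:
apply_moves(targets=[{"translation":[0,0,-0.01],"spin":0,"grip":0},{"translation":[0,0,-0.02],"spin":0,"grip":0},{"translation":[0,-0.04,0],"spin":0,"grip":0},{"translation":[0,-0.04,-0.02],"spin":0,"grip":0},{"translation":[0,-0.04,-0.03],"spin":0,"grip":0},{"translation":[0.01,0,-0.04],"spin":0,"grip":0},{"translation":[0.01,0,-0.04],"spin":0,"grip":0},{"translation":[0,0,0],"spin":0,"grip":0},{"translation":[0,0,0],"spin":0,"grip":0},{"translation":[0,0,0],"spin":0,"grip":0}])

```text
clock: 42.85
eef_pos: [0.4295, -0.0895, 0.2253]
ee_rot: [-89.8, -0.1, -93.3]
wrist_force: [-0.2, -0.2, -0.1]
opening: 0.002
```

```bash
python3 - <<'E'
from loc import *
s=read_state();print(s['clock'],s['eef_pos'],s['wrist_force'])
w=snapshot("wrist");t=snapshot("top");d=snapshot("side");[cv2.imwrite(f"pics/fin_{n}.png",i) for n,i in zip("wts",(w,t,d))]
# rectify slots from top view (z=.105 stud-top plane): rows y, sample brightness along x
c=calibration("top")
t0=cv2.imread("pics/top0.png")
for name,im in(("now",t),("start",t0)):
  for y in(.078,-.078):
    row=[]
    for x in np.arange(.03,.106,.004):
      q=ct+x*ex+y*ey;u,v=proj("top",[*q,.1],c);row.append(int(cv2.getRectSubPix(im,(1,1),(float(u),float(v))).mean()))
    print(name,y,row)
  for y in(0.,):
    row=[]
    for x in np.arange(0.03,.1,.005):
      q=ct+x*ex+y*ey;u,v=proj("top",[*q,.085],c);row.append(cv2.getRectSubPix(im,(1,1),(float(u),float(v)))[0,0].tolist())
    print("window",row)
E
```

```text
42.85 [ 0.42953709 -0.08949136  0.22534788] [-0.15259458 -0.18489033 -0.07893788]
now 0.078 [155, 157, 155, 157, 129, 66, 144, 144, 149, 158, 159, 160, 159, 166, 102, 171, 177, 176, 177]
now -0.078 [154, 158, 158, 156, 149, 99, 139, 148, 148, 150, 153, 152, 157, 160, 92, 174, 179, 179, 178]
window [[176, 191, 181], [175, 191, 180], [178, 189, 177], [188, 183, 165], [189, 182, 163], [189, 182, 165], [187, 182, 164], [189, 183, 167], [189, 182, 166], [187, 180, 165], [163, 177, 167], [173, 189, 179], [173, 189, 179], [173, 190, 179], [174, 192, 181]]
start 0.078 [139, 139, 139, 139, 139, 138, 138, 138, 139, 138, 138, 138, 137, 107, 70, 151, 155, 155, 156]
start -0.078 [140, 139, 139, 139, 139, 139, 138, 139, 138, 138, 138, 137, 138, 114, 72, 154, 159, 159, 157]
window [[155, 170, 160], [154, 169, 159], [146, 159, 145], [111, 119, 92], [116, 143, 141], [118, 148, 152], [115, 147, 151], [109, 123, 102], [105, 110, 83], [102, 100, 86], [139, 153, 143], [153, 169, 158], [153, 169, 159], [153, 168, 158], [155, 170, 161]]
```

```bash
python3 -c "
from cell import *
print(close_job())"
```

```text
the job is handed in; nothing more can be done
None
```

The shutter is home against the stop, square to within about 0.3 mm, and closes the window. I handed the job in at about 43 s.

I gripped the smaller plate across its middle and laid it, studs up, in the open end of the track. Then I worked it in with the closed fingers, pushing the two studs in turn about 20 mm at a time. Sliding drag was about 3–6 N.

**Last checks**
- **Against the stop:** pushes of about 9 N at stud A and 10 N at stud B, read at the end of each move, no longer moved the plate. The last contact positions were 38.9 mm at stud A and 39.2 mm at stud B.
- **Window:** pixel samples from the top camera show plain aluminium right across the window, and the studs sit level with each other in their slots.
- **Forces and clearance:** the arm stands clear, with wrist force near zero. No reading went above about 11 N.

**What disagreed or went unchecked**
- **Position offset:** my camera-based frame put the studs about 2 mm beyond the nominal home position. I put that down to calibration error, because both ends had stopped firmly and evenly.
- **False stop:** I briefly took the drag at stud B for the stop, at about 36 mm. Pushing again moved it on to about 39 mm.
- **Final look:** the viewer had reached its 12-picture limit, so the last check was by pixel values and contact forces only. I did not look again at the other things on the bench at the end. I made no move meant to touch them, and no force reading suggested contact.

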